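# Shim up the clamp rest until the gap closes, and hold the clamp down on the stack

## Task

Pack up the rest under the clamp: take shim plates from the racks, holding them by their edges only and never pressing the fingers on the blue faces, and stack them one on another squarely and centrally on the round rest, adding just as many as it takes for the clamp arm to close on the stack when it is level. Then bring the clamp down by its red handle bar and finish while still holding it pressed firmly, without ramming it, on the stack; leave the shims you do not need on their racks and everything else where it is.

Things in the scene. Friction and masses are not known exactly. Their poses are not given: they have to be found in the camera images.
- fixture: Clamp fixture, fixed to the bench: grey base plate 12 mm thick, 110 mm wide (y), from x = -70 to +180 mm. Origin at the seat centre on the plate's underside (bench level); x points from the seat to the hinge post, z up. With the clamp level its pad's underside is 60 mm above the bench: the gap is closed by a stack whose top is 60 mm up.
- seat (a point): Seat centre on top of the base plate (12 mm above the bench). Here stands a fixed round steel rest, 36 mm across, its top 40 or 50 mm above the bench, so two shims or one are needed. Which one differs from run to run and is not told: see it, feel it, or tell it from the height at which a placed shim comes to lie.
- hinge (a point): Clamp hinge axis, along the fixture's y: 120 mm behind the seat centre (fixture x = +120 mm), 74 mm above the bench, on a blue post 54 mm wide (y), 90 mm high, from x = 105 to 139 mm.
- clamp (a joint): Clamp arm angle, rad: 0 = level, pad flat on the right stack; grows as raised (1.3 to 1.45 at the start, 1.5 at most). Own stop at -0.045, reached if the stack is too low; one shim too many stops it at about +0.08. Two side bars 62 mm apart inside, 18 mm deep; orange pad 24 mm across, 120 mm from the hinge. Hinge friction 0.35 N m: it stays where left, so it presses only while pushed.
- handle (a point): Middle of the clamp's red handle bar: round, 14 mm thick, along the fixture's y, 62 mm free between the side bars, 200 mm from the hinge axis. At clamp angle a it lies at fixture x = 120 - 200 cos(a) mm and 74 + 200 sin(a) mm above the bench. Its axes turn with the arm.
- rack_left: Shim rack to the robot's left: low fixed aluminium bar 170 x 26 mm, 22 mm high, narrower than the shims so that their long edges overhang it by 7 mm each side. Origin at the centre of its underside, x along its length.
- rack_right: The same kind of rack to the robot's right.
- shim1: Shim plate, 64 x 40 x 10 mm, about 80 g: blue coated face (54 x 30 mm, top and bottom alike) inside a bare steel rim 5 mm wide. Origin at the centre of its underside, x along the 64 mm, y along the 40 mm, z up. At the start it lies flat on the left rack, near end (rack x = -38 mm).
- shim2: Shim plate, 64 x 40 x 10 mm, about 80 g: blue coated face (54 x 30 mm, top and bottom alike) inside a bare steel rim 5 mm wide. Origin at the centre of its underside, x along the 64 mm, y along the 40 mm, z up. At the start it lies flat on the left rack, far end (rack x = +38 mm).
- shim3: Shim plate, 64 x 40 x 10 mm, about 80 g: blue coated face (54 x 30 mm, top and bottom alike) inside a bare steel rim 5 mm wide. Origin at the centre of its underside, x along the 64 mm, y along the 40 mm, z up. At the start it lies flat on the right rack, near end (rack x = -38 mm).
- shim4: Shim plate, 64 x 40 x 10 mm, about 80 g: blue coated face (54 x 30 mm, top and bottom alike) inside a bare steel rim 5 mm wide. Origin at the centre of its underside, x along the 64 mm, y along the 40 mm, z up. At the start it lies flat on the right rack, far end (rack x = +38 mm).
- puck_red: Red sorting puck, 40 mm across and 22 mm high, 60 g; a bystander. Origin at the centre of its underside.
- puck_black: Black sorting puck, 40 mm across and 22 mm high, 60 g; a bystander. Origin at the centre of its underside.
- puck_silver: Silver sorting puck, 40 mm across and 22 mm high, 60 g; a bystander. Origin at the centre of its underside.
- screwdriver: Screwdriver lying on the bench beyond the right rack, about 200 mm long; a bystander.
Not all that is in view belongs to the job. What is shaped like the shim3 but black or turquoise is not meant.

How it is judged:
On the way:
1. a shim lies flat, square and central on the rest, let go, with the clamp still up (value of joint clamp above 0.6 rad and ((horizontal distance between shim1 and fixture below 0.012 m and angle between shim1's own z axis and vertical below 0.06 rad and angle between the x axis of shim1 and the x axis of fixture, either way round below 0.2 rad and contact force between the fingers and shim1 below 0.3 N and height (world z) of shim1 below 0.053 m and linear speed of shim1 below 0.02 m/s) or (horizontal distance between shim2 and fixture below 0.012 m and angle between shim2's own z axis and vertical below 0.06 rad and angle between the x axis of shim2 and the x axis of fixture, either way round below 0.2 rad and contact force between the fingers and shim2 below 0.3 N and height (world z) of shim2 below 0.053 m and linear speed of shim2 below 0.02 m/s) or (horizontal distance between shim3 and fixture below 0.012 m and angle between shim3's own z axis and vertical below 0.06 rad and angle between the x axis of shim3 and the x axis of fixture, either way round below 0.2 rad and contact force between the fingers and shim3 below 0.3 N and height (world z) of shim3 below 0.053 m and linear speed of shim3 below 0.02 m/s) or (horizontal distance between shim4 and fixture below 0.012 m and angle between shim4's own z axis and vertical below 0.06 rad and angle between the x axis of shim4 and the x axis of fixture, either way round below 0.2 rad and contact force between the fingers and shim4 below 0.3 N and height (world z) of shim4 below 0.053 m and linear speed of shim4 below 0.02 m/s))), for 0.2 s.
At the end, for the whole second after the job is handed in: clamp level (-0.022 to 0.03 rad), held by the fingers (over 3 N) and pressing a shim with over 5 N; each shim is in the stack (12 mm of the seat centre, flat to 0.06 rad, square to 0.2 rad, untouched by fingers) or within 20 mm of where it started (value of joint clamp between -0.022 and 0.03 rad and contact force between the fingers and clamp above 3 N and (contact force between clamp and shim1 above 5 N or contact force between clamp and shim2 above 5 N or contact force between clamp and shim3 above 5 N or contact force between clamp and shim4 above 5 N) and (distance of shim1 from where it was at the start of the episode below 0.02 m or (horizontal distance between shim1 and fixture below 0.012 m and angle between shim1's own z axis and vertical below 0.06 rad and angle between the x axis of shim1 and the x axis of fixture, either way round below 0.2 rad and contact force between the fingers and shim1 below 0.3 N)) and (distance of shim2 from where it was at the start of the episode below 0.02 m or (horizontal distance between shim2 and fixture below 0.012 m and angle between shim2's own z axis and vertical below 0.06 rad and angle between the x axis of shim2 and the x axis of fixture, either way round below 0.2 rad and contact force between the fingers and shim2 below 0.3 N)) and (distance of shim3 from where it was at the start of the episode below 0.02 m or (horizontal distance between shim3 and fixture below 0.012 m and angle between shim3's own z axis and vertical below 0.06 rad and angle between the x axis of shim3 and the x axis of fixture, either way round below 0.2 rad and contact force between the fingers and shim3 below 0.3 N)) and (distance of shim4 from where it was at the start of the episode below 0.02 m or (horizontal distance between shim4 and fixture below 0.012 m and angle between shim4's own z axis and vertical below 0.06 rad and angle between the x axis of shim4 and the x axis of fixture, either way round below 0.2 rad and contact force between the fingers and shim4 below 0.3 N))); the arm keeps its last pose, push and grip.
It fails at once if the fingers press on the blue face of a shim (over 2 N) (contact force between the fingers and shim1_c0 above 2 N or contact force between the fingers and shim2_c0 above 2 N or contact force between the fingers and shim3_c0 above 2 N or contact force between the fingers and shim4_c0 above 2 N).
It fails at once if the clamp is rammed on the stack (over 80 N) (contact force between clamp and shim1 above 80 N or contact force between clamp and shim2 above 80 N or contact force between clamp and shim3 above 80 N or contact force between clamp and shim4 above 80 N).
It fails at once if a puck or the screwdriver is moved by more than 30 mm (distance of any of puck_red, puck_black, puck_silver, screwdriver from where it was at the start of the episode above 0.03 m).
It also fails if it takes over 72 s, if anything falls off the work surface, if the arm or the gripper's body presses on something with over 40 N, if the wrist force passes 120 N, or if a joint passes its speed limit or range.

## Robot

A 6-joint arm with a two-finger parallel gripper is mounted at the origin on the work surface. World frame = base frame: x ahead of the robot, y to its left, z up, the work surface at z = 0. Lengths are in m, angles in rad, forces in N, time in s.
With the tool pointing down it reaches from about 0.375 to 0.9 m from the base axis. Payload 3.1 kg.
Tool frame: the origin (TCP) lies on the centre line of the jaws, within the pads' length; the fingertips stand 14 mm ahead of it and the grasp point (between the pads) lies 5 mm behind it; y points along the fingers, z is the direction in which the jaws open and shut, and the axes are right-handed (so a half turn about y gives the same grasp; the last joint's range is limited). The gripper opens to 87 mm and grips with 3 to 60 N. Pads are 19 mm wide; open, the fingers measure 117 mm over their backs; the gripper's body (75 mm by 190 mm) begins 51 mm behind the grasp point.
Start: joints at [1.026, 0.527, 1.433, -0, 1.181, -0.178], TCP at [0.224, 0.584, 0.237] pointing down, gripper open.
Joint ranges: [-3.08, 3.08], [-0.75, 2.2], [0.22, 2.44], [-1.43, 4.57], [0, 2.65], [-2.85, 2.85]. Speed limits (rad/s): [2.79, 2.79, 3.14, 3.14, 3.14, 3.14].

## Interface

Orientations are given as a unit quaternion [x, y, z, w].
In Python, from rig import robot, vision gives the robot as it stands.
- The arm moves only by the shell command python3 -m crank 'ROWS' [FORCE]. ROWS is JSON, a list of rows, each a list of 7 numbers: the shift along the tool's x, y, z as a fraction of full scale, then the turn, a rotation vector about the tool's x, y, z as a fraction of full scale, then the gripper command: -1 is shut, 1 is fully open, values between are in proportion. In form: [[x, y, z, wx, wy, wz, grip], ...]. A call has 1 to 10 rows; each row is the pose to reach, as a shift and turn from the pose commanded when the call began, along the tool's axes at that moment, turning the shorter way round; what a row does not reach only later rows make up. Full scale, the value 1, is 50 cm for a shift and pi rad for a turn. A row lasts 1/8 s, in which the tool goes at most 62.5 mm and 10.7 degrees, less where a joint would pass 70% of its speed; a pose out of reach is approached as far as the arm can. A call with a number of a shift or a turn outside -1 to 1 is refused whole. A call with a gripper value outside its range is refused whole. The fingers move at their own pace and stop on an object; FORCE is the grip in N (left out, the last holds). Time passes only in rows, so rows that repeat a pose let the fingers close. It gives the time, the measured TCP pose, the force and the opening at its end, in the units of the state.
- robot.get_obs(): the state, without advancing time (a new reading comes with each control period).
- vision.camera(name): name is "side" or "top" or "wrist"; returns the picture (400x640x3 uint8, blue, green, red); there is no depth.
- vision.camera_info(name): a dict with "vfov" (degrees; the focal length in pixels is half the picture's height over the tangent of half this angle, whatever the lens; pixels are square), "cx", "cy" (the principal point, pixels), "world_from_camera" (4x4, takes a point from camera to world coordinates); the wrist camera has in their place "tool_from_camera" (4x4, takes a point from camera to tool coordinates, whose origin is the TCP and whose axes are the tool frame's). Camera axes: x right, y up, looking along -z (the intrinsics and any distortion apply to the point x, -y, -z); pixel columns grow to the right and rows downward; lengths in m; the calibration is good to about 2 mm. A picture is of the moment at which its call begins: read the wrist's pose just before it. camera_info takes no time and is no camera call.
- robot.hand_in(): hands the job in, once; it reports no verdict.
The state is a dict: "time": time; "q": joint angles; "joint_velocities": joint speeds; "joint_torque": joint torques, N m; "position": TCP position; "tool_rot": TCP orientation; "ft_force": force on the tool from outside, world axes, zero at the start; "moment": the same for the moment, N m; "grip_width": finger opening in m.
Only numpy, scipy, OpenCV 4.12 (cv2) and the standard library are available. Lean on these libraries where they do the work, as an engineer would, in place of code of your own. Each camera call takes 0.05 s, during which the arm holds its last target.

## Working session

There is one attempt and no reset: what is moved stays moved. The work goes in short steps, Python scripts to look and compute and a shell command to move; the robot and the scene stay as the last step left them, time stands still between calls to the robot, and variables do not carry over. Pictures are saved under pics/ and viewed, and the job is handed in when it is done.

```bash
ls; mkdir -p pics; python3 - <<'E'
from rig import robot, vision
import cv2,numpy as np
o=robot.get_obs(); print(o)
for n in ["side","top","wrist"]:
    im=vision.camera(n); cv2.imwrite(f"pics/{n}0.png",im); print(n,vision.camera_info(n))
E
```

```text
pics
{'time': 0.0, 'q': array([ 1.02651841e+00,  5.28498925e-01,  1.43389362e+00,  1.52854838e-05,
        1.18138479e+00, -1.78498591e-01]), 'joint_velocities': array([-0.00089673,  0.00063109, -0.00044962, -0.00027073,  0.00041934,
       -0.00104465]), 'joint_torque': array([ 6.49678805e-04, -4.40032268e+01, -1.76594335e+01,  6.33468828e-02,
        5.81604894e-02, -1.61035432e-04]), 'position': array([0.22314954, 0.58306023, 0.23555423]), 'tool_rot': array([ 0.69603379, -0.1288825 ,  0.12832695, -0.6945923 ]), 'ft_force': array([-0.38433288,  0.0320695 ,  0.00511878]), 'moment': array([0.02009228, 0.00193364, 0.08197289]), 'grip_width': 0.08688078575775476}
side {'vfov': 44.69569172824164, 'cx': 320.2556153338011, 'cy': 201.24251540064859, 'world_from_camera': array([[-0.96914591,  0.14908623, -0.19628934,  0.29096353],
       [-0.24531391, -0.50576355,  0.82705762,  1.10126017],
       [ 0.02402691,  0.84969202,  0.52673161,  0.7770885 ],
       [ 0.        ,  0.        ,  0.        ,  1.        ]])}
top {'vfov': 51.66471068374993, 'cx': 319.2558483031532, 'cy': 203.12638758871407, 'world_from_camera': array([[ 0.01298446,  0.99425133, -0.10628126,  0.41919   ],
       [-0.99985429,  0.01408805,  0.00963944, -0.01798324],
       [ 0.01108132,  0.10614061,  0.99428938,  1.2932553 ],
       [ 0.        ,  0.        ,  0.        ,  1.        ]])}
wrist {'vfov': 63.23354145949647, 'cx': 310.6929648629054, 'cy': 199.34893360890962, 'tool_from_camera': array([[ 6.81121687e-05, -9.61773979e-01, -2.73844497e-01,
        -7.49803749e-02],
       [ 1.92038482e-04,  2.73844505e-01, -9.61773960e-01,
        -1.48830895e-01],
       [ 9.99999979e-01,  1.29198286e-05,  2.03349759e-04,
        -6.57846217e-04],
       [ 0.00000000e+00,  0.00000000e+00,  0.00000000e+00,
         1.00000000e+00]])}
```

View pics/top0.png

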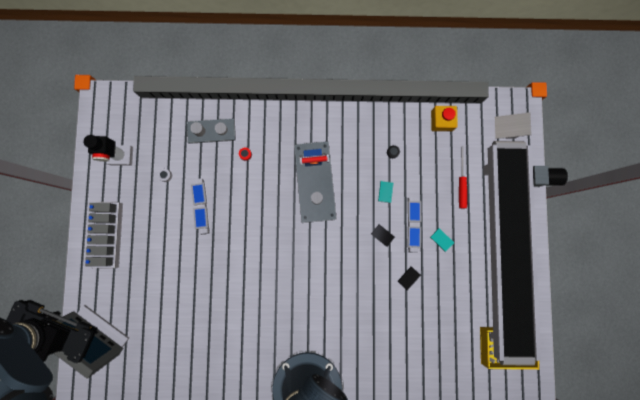

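View pics/side0.png

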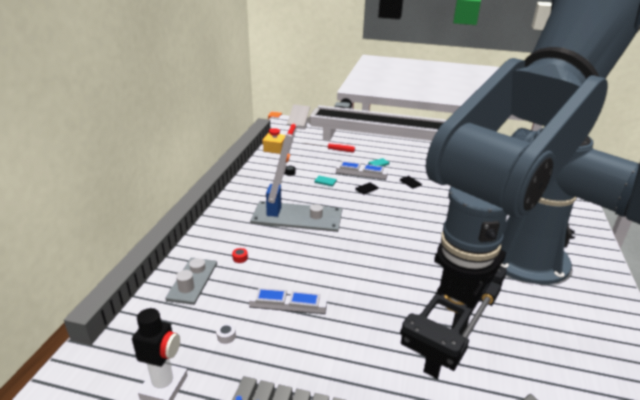

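View pics/wrist0.png

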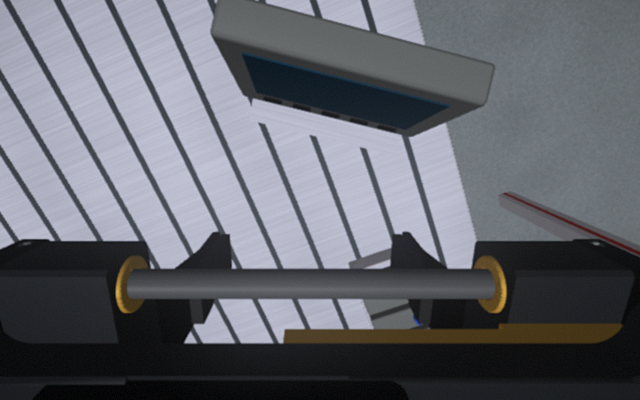

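```bash
cat > h.py <<'E'
import numpy as np, cv2
from rig import robot, vision
from scipy.spatial.transform import Rotation as R
def K(i,h=400):
    f=h/2/np.tan(np.radians(i['vfov'])/2); return f,i['cx'],i['cy']
def ray(name,uv,obs=None):
    i=vision.camera_info(name); f,cx,cy=K(i)
    if name=='wrist':
        T=np.eye(4);T[:3,:3]=R.from_quat(obs['tool_rot']).as_matrix();T[:3,3]=obs['position'];T=T@i['tool_from_camera']
    else: T=i['world_from_camera']
    uv=np.atleast_2d(uv).astype(float)
    d=np.stack([(uv[:,0]-cx)/f,-(uv[:,1]-cy)/f,-np.ones(len(uv))],1)@T[:3,:3].T
    return T[:3,3],d
def onz(name,uv,z,obs=None):
    o,d=ray(name,uv,obs); return (o+d*((z-o[2])/d[:,2])[:,None])
def blobs(im,lo,hi,amin=20):
    m=cv2.inRange(cv2.cvtColor(im,cv2.COLOR_BGR2HSV),np.array(lo),np.array(hi))
    c,_=cv2.findContours(m,cv2.RETR_EXTERNAL,cv2.CHAIN_APPROX_NONE)
    return [x for x in c if cv2.contourArea(x)>amin]
E
python3 - <<'E'
from h import *
o=dict(position=np.zeros(3)); 
print(R.from_quat([0.69603379, -0.1288825 ,  0.12832695, -0.6945923 ]).as_matrix().round(3))
t=cv2.imread('pics/top0.png')
for n,(lo,hi),z in [('blue',((105,120,80),(130,255,255)),.032),('red',((0,150,100),(8,255,255)),.022),('silverfix',((90,0,80),(120,60,150)),.012)]:
    for c in blobs(t,lo,hi,15):
        r=cv2.minAreaRect(c); b=onz('top',cv2.boxPoints(r),z)[:,:2]
        ctr=onz('top',[r[0]],z)[0]
        e1=b[1]-b[0];e2=b[2]-b[1]
        print(n,np.round(r[0],1),cv2.contourArea(c),ctr.round(4),'sz',np.linalg.norm(e1).round(3),np.linalg.norm(e2).round(3),'ang',np.degrees(np.arctan2(e1[1],e1[0])).round(1))
cv2.imwrite('pics/topz.png',cv2.resize(t[130:270,150:470],None,fx=2.5,fy=2.5,interpolation=cv2.INTER_CUBIC))
s=cv2.imread('pics/side0.png')
cv2.imwrite('pics/sidez.png',cv2.resize(s[110:330,230:420],None,fx=2.7,fy=2.7,interpolation=cv2.INTER_CUBIC))
E
```

```text
[[ 0.934 -0.001  0.358]
 [-0.358 -0.002  0.934]
 [-0.    -1.    -0.002]]
blue [414.5 236.5] 149.0 [ 0.4557 -0.3222  0.032 ] sz 0.028 0.052 ang -89.2
blue [199.9 217.4] 146.0 [0.5052 0.3331 0.032 ] sz 0.03 0.053 ang -83.4
blue [414.5 211. ] 143.5 [ 0.5338 -0.3231  0.032 ] sz 0.028 0.049 ang -89.2
blue [197.9 193.2] 142.0 [0.5794 0.3425 0.032 ] sz 0.03 0.053 ang -81.9
blue [312.4 152.2] 81.0 [ 0.7131 -0.0069  0.032 ] sz 0.054 0.018 ang -83.8
red [462.5 192. ] 188.5 [ 0.5963 -0.4762  0.022 ] sz 0.022 0.094 ang -89.1
red [314.1 160. ] 86.5 [ 0.6904 -0.0124  0.022 ] sz 0.076 0.02 ang -83.3
red [100.6 154.8] 36.0 [0.6968 0.653  0.022 ] sz 0.012 0.047 ang -0.6
red [244.5 153.5] 98.0 [0.7079 0.2056 0.022 ] sz 0.034 0.035 ang -89.1
red [448.  113.5] 103.5 [ 0.8474 -0.4359  0.022 ] sz 0.038 0.036 ang -89.0
silverfix [ 80.8 384.9] 27.5 [0.0049 0.6685 0.012 ] sz 0.083 0.046 ang 0.4
silverfix [516.1 359.4] 71.0 [ 0.0908 -0.6296  0.012 ] sz 0.023 0.096 ang -9.0
silverfix [ 58.2 376.3] 299.0 [0.0288 0.7371 0.012 ] sz 0.124 0.084 ang 0.5
silverfix [118.9 359.7] 22.5 [0.078 0.561 0.012] sz 0.087 0.02
[... 1809 characters left out ...]
ilverfix [356.5 250. ] 385.5 [ 0.4124 -0.1472  0.012 ] sz 0.029 0.915 ang -89.0
silverfix [309.  249.5] 8980.0 [ 0.412  -0.0007  0.012 ] sz 0.243 0.918 ang -89.0
silverfix [260.  249.4] 555.5 [0.4104 0.1501 0.012 ] sz 0.916 0.026 ang -0.6
silverfix [248.  122.5] 73.0 [0.8107 0.1995 0.012 ] sz 0.026 0.154 ang -89.0
silverfix [203.9 249. ] 2261.5 [0.4094 0.3221 0.012 ] sz 0.921 0.191 ang 1.7
silverfix [169.8 134. ] 88.0 [0.7694 0.445  0.012 ] sz 0.233 0.013 ang 1.1
silverfix [147.3 248.4] 318.5 [0.4089 0.4954 0.012 ] sz 0.921 0.019 ang -0.4
silverfix [133.7 214.6] 338.0 [0.5123 0.5432 0.012 ] sz 0.748 0.02 ang 0.5
silverfix [317.4 210.9] 50261.5 [ 0.5316 -0.0248  0.012 ] sz 1.156 2.097 ang 4.4
```

View pics/topz.png

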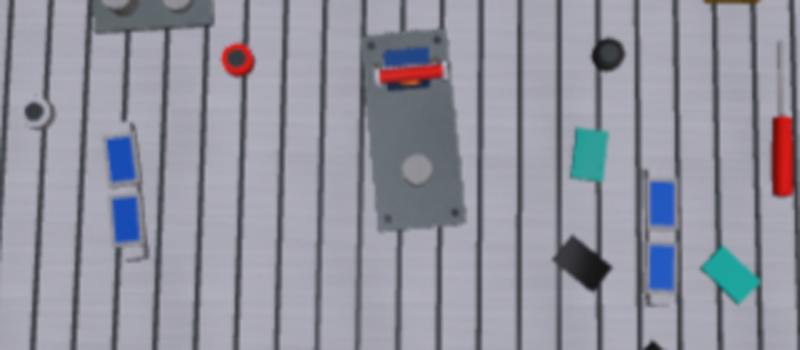

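View pics/sidez.png

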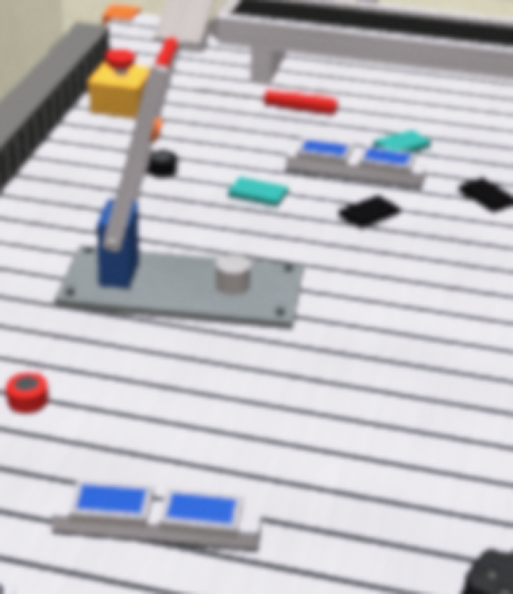

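```bash
python3 - <<'E'
from h import *
def tri(a,b):
    o1,d1=ray('top',a);o2,d2=ray('side',b)
    A=np.stack([d1[0],-d2[0]],1);s=np.linalg.lstsq(A,o2-o1,rcond=None)[0]
    p,q=o1+s[0]*d1[0],o2+s[1]*d2[0];return ((p+q)/2).round(4),np.linalg.norm(p-q).round(4)
print('rest',tri([150+417/2.5-.3,130+169/2.5-.3],[230+233/2.7-.3,110+262/2.7-.3]))
# shim checks: blue centroids
t=cv2.imread('pics/top0.png');s=cv2.imread('pics/side0.png')
cen=lambda im:[np.array([cv2.moments(c)['m10'],cv2.moments(c)['m01']])/cv2.moments(c)['m00'] for c in blobs(im,(105,120,80),(130,255,255),60)]
T=cen(t);S=cen(s);print(np.round(T,1).tolist(),np.round(S,1).tolist())
for a in T:
    for b in S:
        p,e=tri(a,b)
        if e<.02: print(p,e)
# bench plate corners
z=.012
pts=(np.array([[362,38],[445,30],[465,223],[380,231]])/2.5)+[149.7,129.7]
w=onz('top',pts,z);print(w.round(4))
for a in (.04,.05): print(a,onz('top',[[316.5,197.3]],a).round(4),onz('side',[[316,206.7]],a).round(4))
E
```

```text
rest (array([ 0.57  , -0.0216,  0.0417]), np.float64(0.0014))
[[414.4, 236.7], [199.9, 217.3], [414.5, 211.0], [197.9, 193.3], [312.4, 152.2]] [[304.1, 297.8], [270.8, 294.2], [273.7, 206.7]]
[0.5045 0.3328 0.0326] 0.0016
[0.5784 0.3421 0.0328] 0.0014
[[ 0.7403  0.0503  0.012 ]
 [ 0.7524 -0.0546  0.012 ]
 [ 0.5076 -0.0821  0.012 ]
 [ 0.4962  0.0233  0.012 ]]
0.04 [[ 0.5709 -0.0215  0.04  ]] [[ 0.57   -0.0243  0.04  ]]
0.05 [[ 0.5697 -0.0215  0.05  ]] [[ 0.5662 -0.0091  0.05  ]]
```

```bash
cat > go.py <<'E'
import sys
from h import *
# usage: go.py x y z yawdeg : needed shift/turn fractions from the measured pose
x,y,z,yaw=map(float,sys.argv[1:5])
o=robot.get_obs(); M=R.from_quat(o['tool_rot'])
a=np.radians(yaw); X=np.array([np.cos(a),np.sin(a),0]);Y=np.array([0,0,-1.]);T=np.stack([X,Y,np.cross(X,Y)],1)
d=M.inv().apply(np.array([x,y,z])-o['position'])/.5
w=(M.inv()*R.from_matrix(T)).as_rotvec()/np.pi
print('t',round(o['time'],2),'pos',o['position'].round(4),'shift',d.round(4),'turn',w.round(4),'F',o['ft_force'].round(1),'w',round(o['grip_width'],4),'q',o['q'].round(2))
E
python3 go.py .5045 .333 .12 7.2
```

```text
t 0.15 pos [0.2232 0.5832 0.2358] shift [ 0.7043  0.2319 -0.2657] turn [ 0.0005 -0.1564 -0.0002] F [-0.1 -0.1  0.1] w 0.0872 q [ 1.03  0.53  1.43 -0.    1.18 -0.18]
```

```bash
python3 -m crank '[[0.1,0.03,-0.04,0,-0.05,0,1],[0.2,0.06,-0.08,0,-0.1,0,1],[0.3,0.1,-0.115,0,-0.156,0,1],[0.4,0.13,-0.15,0,-0.156,0,1],[0.5,0.16,-0.19,0,-0.156,0,1],[0.6,0.2,-0.23,0,-0.156,0,1],[0.704,0.232,-0.266,0,-0.156,0,1],[0.704,0.232,-0.266,0,-0.156,0,1],[0.704,0.232,-0.266,0,-0.156,0,1]]' 15; python3 go.py .5045 .333 .034 7.2
```

```text
time: 1.27
position: [0.5041, 0.3334, 0.1202]
tool_rot: [0.706, 0.043, -0.044, -0.706]
ft_force: [-0.5, 0.8, -0.1]
grip_width: 0.0873
t 1.27 pos [0.5041 0.3334 0.1202] shift [ 0.001   0.1724 -0.0009] turn [-0.     -0.0007 -0.0005] F [-0.5  0.8 -0.1] w 0.0873 q [ 0.4   0.65  1.58  0.    0.91 -1.3 ]
```

```bash
python3 -m crank '[[0.001,0.08,0,0,0,0,1],[0.001,0.14,0,0,0,0,1],[0.001,0.173,0,0,0,0,1],[0.001,0.173,0,0,0,0,1],[0.001,0.173,0,0,0,0,-1],[0.001,0.173,0,0,0,0,-1],[0.001,0.173,0,0,0,0,-1],[0.001,0.173,0,0,0,0,-1],[0.001,0.173,0,0,0,0,-1],[0.001,0.173,0,0,0,0,-1]]' 20; python3 go.py .5705 -.0215 .17 6.3
```

```text
time: 2.52
position: [0.5052, 0.3335, 0.0341]
tool_rot: [0.706, 0.044, -0.044, -0.706]
ft_force: [0.2, -0.0, 1.1]
grip_width: 0.0397
t 2.52 pos [0.5052 0.3335 0.0341] shift [ 0.0416 -0.2717 -0.7208] turn [0.     0.0046 0.    ] F [ 0.2 -0.   1.1] w 0.0397 q [ 0.4   0.78  1.62 -0.    0.74 -1.3 ]
```

```bash
python3 -m crank '[[0,-0.08,0,0,0,0,-1],[0,-0.18,0,0,0,0,-1],[0,-0.25,-0.08,0,0,0,-1],[0.01,-0.25,-0.2,0,0,0,-1],[0.016,-0.25,-0.32,0,0,0,-1],[0.024,-0.25,-0.44,0,0,0,-1],[0.03,-0.25,-0.56,0,0,0,-1],[0.042,-0.25,-0.66,0,0.005,0,-1],[0.042,-0.25,-0.721,0,0.005,0,-1],[0.042,-0.25,-0.721,0,0.005,0,-1]]' 20; python3 go.py .5705 -.0215 .053 6.3
python3 - <<'E'
from h import *
for n in ['top','side','wrist']:
    im=vision.camera(n)
    if n=='top': im=cv2.resize(im[130:270,220:420],None,fx=4,fy=4,interpolation=cv2.INTER_CUBIC)
    if n=='side': im=cv2.resize(im[110:260,220:420],None,fx=4,fy=4,interpolation=cv2.INTER_CUBIC)
    cv2.imwrite(f'pics/{n}1.png',im)
E
```

```text
time: 3.78
position: [0.571, -0.0239, 0.1588]
tool_rot: [0.706, 0.037, -0.037, -0.706]
ft_force: [0.2, -0.6, -1.3]
grip_width: 0.0398
t 3.77 pos [ 0.571  -0.0239  0.1588] shift [-0.0006  0.2116  0.005 ] turn [ 0.0001 -0.0017  0.    ] F [ 0.2 -0.6 -1.3] w 0.0398 q [-0.24  0.56  1.64 -0.    0.94 -1.91]
```

View pics/side1.png

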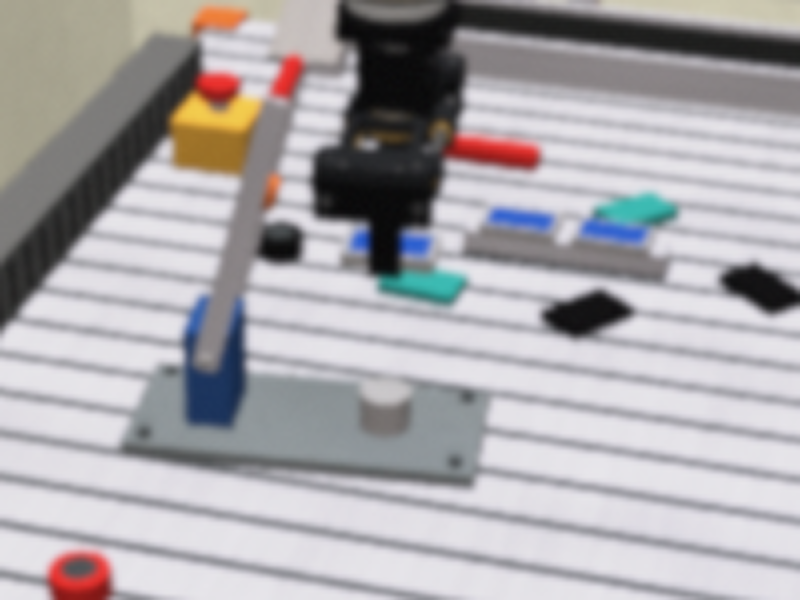

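View pics/wrist1.png

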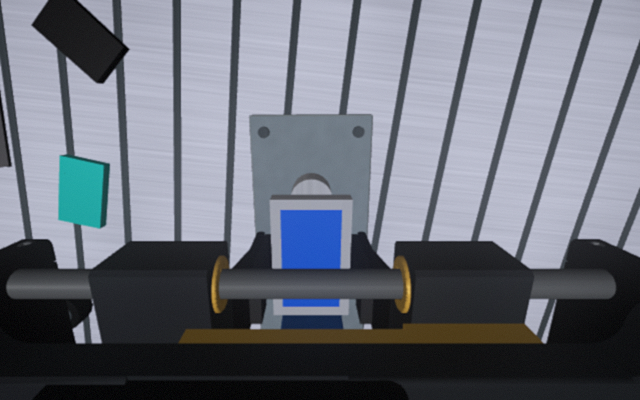

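```bash
python3 - <<'E'
from h import *
i=vision.camera_info('wrist');f,cx,cy=K(i);T=i['tool_from_camera']
for uv in [(275,210),(344,210),(281,306),(347,306),(271,200),(352,200),(314,314)]:
    d=T[:3,:3]@np.array([(uv[0]-cx)/f,-(uv[1]-cy)/f,-1]);o=T[:3,3]
    print(uv,(o+d*(.002-o[1])/d[1]).round(4))
# wrist view of seat: plate near corners (250,115),(372,115) at z .012 ; 
o=robot.get_obs()
print(onz('wrist',[[250,115],[372,115]],.012,o).round(4),o['position'].round(4))
im=cv2.imread('pics/wrist1.png');cv2.imwrite('pics/w1z.png',cv2.resize(im[90:350,220:400],None,fx=3,fy=2.3*1,interpolation=cv2.INTER_CUBIC))
E
```

```text
(275, 210) [-0.027  0.002 -0.018]
(344, 210) [-0.027   0.002   0.0156]
(281, 306) [ 0.0267  0.002  -0.0164]
(347, 306) [0.0267 0.002  0.0187]
(271, 200) [-0.032   0.002  -0.0198]
(352, 200) [-0.032   0.002   0.0193]
(314, 314) [0.0316 0.002  0.0012]
[[ 0.5077 -0.0818  0.012 ]
 [ 0.496   0.0251  0.012 ]] [ 0.57   -0.0206  0.1587]
```

View pics/w1z.png

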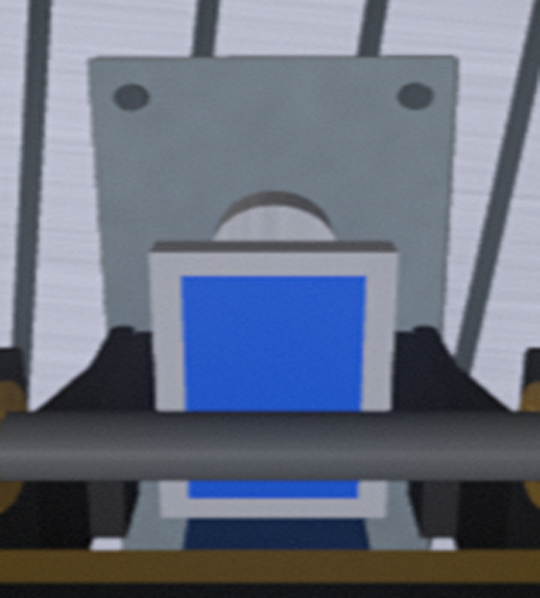

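```bash
python3 go.py .571 -.0215 .057 6.3; python3 -m crank '[[0,0.08,0,0,0,0,-1],[0,0.14,0,0,0,0,-1],[0,0.18,0,0,0,0,-1],[0,0.192,0,0,0,0,-1],[0,0.204,0,0,0,0,-1],[0,0.204,0,0,0,0,-1]]' 20; python3 go.py .571 -.0215 .0525 6.3
```

```text
t 3.92 pos [ 0.57   -0.0206  0.1587] shift [ 0.0021  0.2035 -0.0021] turn [-0.0003 -0.0003 -0.0004] F [ 0.3  0.7 -1.2] w 0.0398 q [-0.23  0.56  1.64  0.    0.94 -1.91]
time: 4.68
position: [0.5709, -0.0212, 0.0574]
tool_rot: [0.706, 0.039, -0.038, -0.706]
ft_force: [-0.0, 0.8, -1.5]
grip_width: 0.0397
t 4.67 pos [ 0.5709 -0.0212  0.0574] shift [ 0.0002  0.0097 -0.0007] turn [ 0.     -0.0002  0.0001] F [-0.   0.8 -1.5] w 0.0397 q [-0.23  0.72  1.7   0.    0.72 -1.91]
```

```bash
python3 -m crank '[[0,0.004,0,0,0,0,-1],[0,0.008,0,0,0,0,-1],[0,0.0095,0,0,0,0,-1],[0,0.0095,0,0,0,0,-1]]' 20; python3 -m crank '[[0,0,0,0,0,0,-0.5],[0,0,0,0,0,0,0],[0,0,0,0,0,0,0.4],[0,0,0,0,0,0,0.4],[0,-0.05,0,0,0,0,0.4],[0,-0.12,0,0,0,0,0.4],[0,-0.2,0,0,0,0,0.8],[0,-0.25,0,0,0,0,1],[0,-0.25,0,0,0,0,1]]' 20;  python3 - <<'E'
from h import *
o=robot.get_obs()
for n in ['top','side','wrist']:
    im=vision.camera(n); cv2.imwrite(f'pics/{n}2.png',im)
    for c in blobs(im,(105,120,80),(130,255,255),20):
        r=cv2.minAreaRect(c);p=onz(n,cv2.boxPoints(r),.05,o);e=p[1]-p[0];print(n,np.round(r[0],1),p.mean(0).round(4),np.linalg.norm(e).round(3),np.degrees(np.arctan2(e[1],e[0])).round(1))
E
python3 go.py .5784 .342 .16 7.2
```

```text
time: 5.18
position: [0.5707, -0.0216, 0.0523]
tool_rot: [0.706, 0.038, -0.038, -0.706]
ft_force: [-0.1, -0.0, -1.1]
grip_width: 0.0397
time: 6.3
position: [0.5721, -0.0218, 0.1794]
tool_rot: [0.707, 0.04, -0.037, -0.706]
ft_force: [0.1, 1.0, -0.2]
grip_width: 0.0822
top [414.5 236.5] [ 0.4552 -0.3179  0.05  ] 0.027 -89.2
top [414.5 211. ] [ 0.5322 -0.3188  0.05  ] 0.027 -89.2
top [317.5 202.5] [ 0.5539 -0.0247  0.05  ] 0.027 -89.2
top [198.  193.3] [0.5769 0.3372 0.05  ] 0.029 -82.7
top [315. 151.] [ 0.7127 -0.0149  0.05  ] 0.037 -89.1
side [270.6 294.3] [0.5714 0.3597 0.05  ] 0.026 -72.7
side [316.4 204. ] [ 0.5686 -0.0229  0.05  ] 0.025 -77.9
side [273. 201.] [ 0.6916 -0.0071  0.05  ] 0.035 -163.4
side [373.  167.3] [ 0.4499 -0.2896  0.05  ] 0.026 -84.7
side [350.  164.5] [ 0.5248 -0.2869  0.05  ] 0.046 -163.1
wrist [310.  195.5] [ 0.574  -0.0231  0.05  ] 0.029 96.2
t 6.45 pos [ 0.5698 -0.0213  0.1762] shift [0.0959 0.0327 0.7205] turn [-0.0003 -0.0055 -0.0007] F [-0.   0.4  0. ] w 0.0861 q [-0.23  0.53  1.63  0.    0.98 -1.91]
```

View pics/wrist2.png

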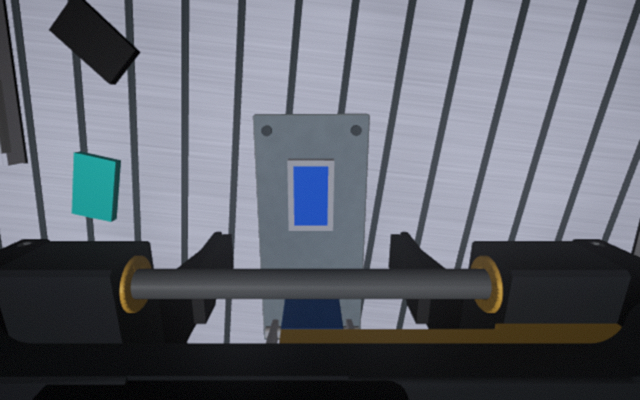

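```bash
python3 -m crank '[[0.016,0,0.12,0,0,0,1],[0.032,0,0.24,0,0,0,1],[0.048,0.01,0.36,0,0,0,1],[0.064,0.02,0.48,0,-0.005,0,1],[0.08,0.02,0.6,0,-0.005,0,1],[0.096,0.033,0.721,0,-0.005,0,1],[0.096,0.033,0.721,0,-0.005,0,1],[0.096,0.033,0.721,0,-0.005,0,1]]' 20; python3 go.py .5784 .342 .037 7.2
```

```text
time: 7.45
position: [0.5782, 0.3414, 0.1589]
tool_rot: [0.706, 0.043, -0.045, -0.705]
ft_force: [0.4, 0.2, 0.6]
grip_width: 0.0874
t 7.45 pos [0.5782 0.3414 0.1589] shift [0.0014 0.2438 0.0014] turn [ 0.0005 -0.0002 -0.0011] F [0.4 0.2 0.6] w 0.0874 q [ 0.37  0.68  1.37 -0.    1.09 -1.33]
```

```bash
python3 -m crank '[[0,0.1,0,0,0,0,1],[0,0.2,0,0,0,0,1],[0,0.243,0,0,0,0,1],[0,0.243,0,0,0,0,1],[0,0.243,0,0,0,0,1],[0,0.243,0,0,0,0,-1],[0,0.243,0,0,0,0,-1],[0,0.243,0,0,0,0,-1],[0,0.243,0,0,0,0,-1],[0,0.243,0,0,0,0,-1]]' 20; python3 go.py .571 -.0215 .17 6.3
```

```text
time: 8.7
position: [0.5793, 0.3421, 0.0393]
tool_rot: [0.706, 0.044, -0.044, -0.706]
ft_force: [0.3, -0.1, -0.4]
grip_width: 0.0451
t 8.7 pos [0.5793 0.3421 0.0393] shift [-0.1066 -0.2614 -0.7195] turn [ 0.      0.0046 -0.    ] F [ 0.3 -0.1 -0.4] w 0.0451 q [ 0.37  0.83  1.43 -0.    0.88 -1.33]
```

```bash
python3 -m crank '[[0,0.003,0,0,0,0,-1],[0,0.003,0,0,0,0,-1],[0,0.003,0,0,0,0,-1]]' 20; python3 go.py .571 -.0215 .17 6.3
```

```text
time: 9.07
position: [0.5794, 0.3422, 0.0388]
tool_rot: [-0.706, -0.044, 0.044, 0.706]
ft_force: [-1.4, 0.6, 6.5]
grip_width: 0.0399
t 9.07 pos [0.5794 0.3422 0.0388] shift [-0.107  -0.2626 -0.7196] turn [-0.      0.0047  0.0001] F [-1.4  0.6  6.5] w 0.0399 q [ 0.37  0.84  1.43  0.    0.88 -1.33]
```

```bash
python3 -m crank '[[0,-0.06,0,0,0,0,-1],[0,-0.17,0,0,0,0,-1],[-0.01,-0.25,-0.08,0,0,0,-1],[-0.03,-0.25,-0.2,0,0,0,-1],[-0.05,-0.25,-0.32,0,0,0,-1],[-0.07,-0.25,-0.44,0,0,0,-1],[-0.09,-0.25,-0.56,0,0,0,-1],[-0.107,-0.25,-0.66,0,0.005,0,-1],[-0.107,-0.25,-0.72,0,0.005,0,-1],[-0.107,-0.25,-0.72,0,0.005,0,-1]]' 20;python3 -m crank '[[0,0,0,0,0,0,-1],[0,0,0,0,0,0,-1]]'
python3 - <<'E'
from h import *
o=robot.get_obs(); im=vision.camera('wrist'); cv2.imwrite('pics/wrist3.png',cv2.resize(im[90:350,220:400],None,fx=3,fy=2.3,interpolation=cv2.INTER_CUBIC))
i=vision.camera_info('wrist');f,cx,cy=K(i);T=i['tool_from_camera']
for c in blobs(im,(105,120,80),(130,255,255),20):
    for uv in cv2.boxPoints(cv2.minAreaRect(c)):
        d=T[:3,:3]@np.array([(uv[0]-cx)/f,-(uv[1]-cy)/f,-1]);q=T[:3,3]
        print(uv,(q+d*(.007-q[1])/d[1]).round(4))
E
python3 go.py .571 -.0215 .068 6.3
```

```text
time: 10.32
position: [0.5712, -0.0242, 0.1626]
tool_rot: [0.706, 0.037, -0.037, -0.706]
ft_force: [0.3, -0.1, -1.0]
grip_width: 0.0398
time: 10.58
position: [0.5705, -0.0205, 0.1626]
tool_rot: [-0.706, -0.039, 0.039, 0.706]
ft_force: [1.0, 0.4, -1.2]
grip_width: 0.0397
[284.95654 299.0009 ] [ 0.0257  0.007  -0.0147]
[338.9745  297.82657] [0.025  0.007  0.0148]
[339.02972 300.36887] [0.0265 0.007  0.0149]
[285.01178 301.54318] [ 0.0273  0.007  -0.0147]
[279.99997 206.     ] [-0.0275  0.007  -0.016 ]
[338.99997 206.     ] [-0.0275  0.007   0.0136]
[338.99997 268.     ] [0.0069 0.007  0.0144]
[279.99997 268.     ] [ 0.0069  0.007  -0.0169]
[291. 169.] [-0.0463  0.007  -0.0102]
[327. 169.] [-0.0463  0.007   0.0073]
[327. 192.] [-0.0347  0.007   0.0075]
[291. 192.] [-0.0347  0.007  -0.0104]
t 10.62 pos [ 0.5706 -0.0205  0.1627] shift [ 0.0007  0.1894 -0.0022] turn [-0.0001  0.0001 -0.0001] F [-0.5  0.3 -1.4] w 0.0397 q [-0.23  0.55  1.64  0.    0.95 -1.91]
```

View pics/wrist3.png

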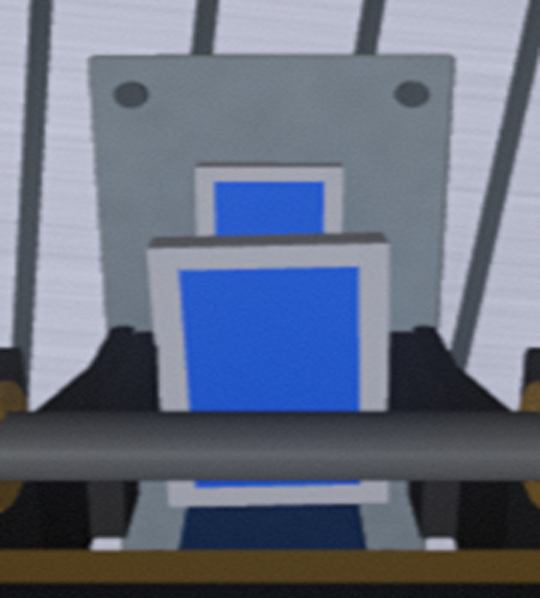

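```bash
python3 -m crank '[[0,0.08,-0.001,0,0,0,-1],[0.001,0.14,-0.002,0,0,0,-1],[0.001,0.175,-0.002,0,0,0,-1],[0.001,0.184,-0.002,0,0,0,-1],[0.001,0.184,-0.002,0,0,0,-1]]' 20; python3 go.py .571 -.0215 .066 6.3; python3 -m crank '[[0,0.004,0,0,0,0,-1],[0,0.006,0,0,0,0,-1],[0,0.006,0,0,0,0,-1]]' 20;
```

```text
time: 11.25
position: [0.572, -0.0226, 0.0712]
tool_rot: [0.706, 0.039, -0.038, -0.706]
ft_force: [1.2, -0.4, -0.5]
grip_width: 0.0396
t 11.25 pos [ 0.572  -0.0226  0.0712] shift [-0.0017  0.0104  0.0024] turn [ 0.0001 -0.0003  0.0003] F [ 1.2 -0.4 -0.5] w 0.0396 q [-0.23  0.69  1.69 -0.    0.75 -1.91]
time: 11.62
position: [0.5716, -0.0228, 0.0682]
tool_rot: [0.706, 0.039, -0.038, -0.706]
ft_force: [-0.5, 0.4, -1.0]
grip_width: 0.0398
```

```bash
python3 -m crank '[[0,0.002,0,0,0,0,-1],[0,0.003,0,0,0,0,-1],[0,0.003,0,0,0,0,-1]]' 20;python3 -m crank '[[0,0.001,0,0,0,0,-1],[0,0.002,0,0,0,0,-1],[0,0.002,0,0,0,0,-1]]' 20;
```

```text
time: 12.0
position: [0.5716, -0.0228, 0.0667]
tool_rot: [0.706, 0.039, -0.038, -0.706]
ft_force: [-0.9, -0.5, 4.5]
grip_width: 0.04
time: 12.38
position: [0.5716, -0.0228, 0.0667]
tool_rot: [0.706, 0.039, -0.038, -0.706]
ft_force: [-1.8, 0.8, 10.3]
grip_width: 0.04
```

```bash
python3 -m crank '[[0,-0.003,0,0,0,0,-1],[0,-0.003,0,0,0,0,-1],[0,-0.003,0,0,0,0,-0.5],[0,-0.003,0,0,0,0,0],[0,-0.003,0,0,0,0,0.5],[0,-0.003,0,0,0,0,0.5],[0,-0.06,0,0,0,0,0.7],[0,-0.14,0,0,0,0,1],[0,-0.2,0,0,0,0,1],[0,-0.2,0,0,0,0,1]]' 20;python3 -m crank '[[0,0,0,0,0,0,1]]'; python3 - <<'E'
from h import *
o=robot.get_obs()
for n in ['side','wrist']:
    im=vision.camera(n); cv2.imwrite(f'pics/{n}4.png',im)
    for c in blobs(im,(105,120,80),(130,255,255),20):
        r=cv2.minAreaRect(c);p=onz(n,cv2.boxPoints(r),.06,o);e=p[1]-p[0];print(n,np.round(r[0],1),p.mean(0).round(4),np.linalg.norm(e).round(3),np.degrees(np.arctan2(e[1],e[0])).round(1))
s=cv2.imread('pics/side4.png');cv2.imwrite('pics/side4z.png',cv2.resize(s[110:260,220:420],None,fx=4,fy=4,interpolation=cv2.INTER_CUBIC))
E
python3 go.py .571 -.0215 .2 6.3
```

```text
time: 13.62
position: [0.5732, -0.0231, 0.1677]
tool_rot: [0.707, 0.04, -0.036, -0.705]
ft_force: [0.8, 0.5, 0.6]
grip_width: 0.0857
time: 13.75
position: [0.5708, -0.0226, 0.1646]
tool_rot: [-0.706, -0.038, 0.039, 0.706]
ft_force: [0.3, -0.2, -0.1]
grip_width: 0.087
side [316.4 200.8] [ 0.5691 -0.0241  0.06  ] 0.024 -76.7
side [273. 201.] [0.6861 0.0081 0.06  ] 0.035 -163.4
side [373.  167.3] [ 0.4477 -0.2705  0.06  ] 0.026 -84.7
side [350.  164.5] [ 0.5216 -0.2678  0.06  ] 0.045 -163.1
wrist [309.9 203.2] [ 0.5716 -0.0237  0.06  ] 0.03 97.2
t 13.85 pos [ 0.5704 -0.0225  0.1639] shift [ 0.0012 -0.0722  0.002 ] turn [-0.0003 -0.0005 -0.0009] F [ 0.5  0.2 -0.3] w 0.087 q [-0.24  0.55  1.64 -0.    0.96 -1.91]
```

View pics/wrist4.png

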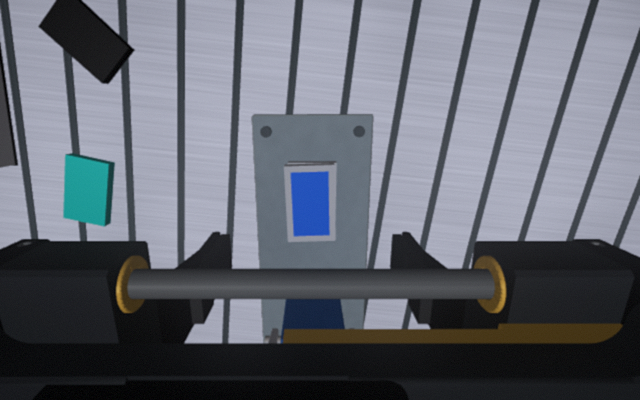

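View pics/side4z.png

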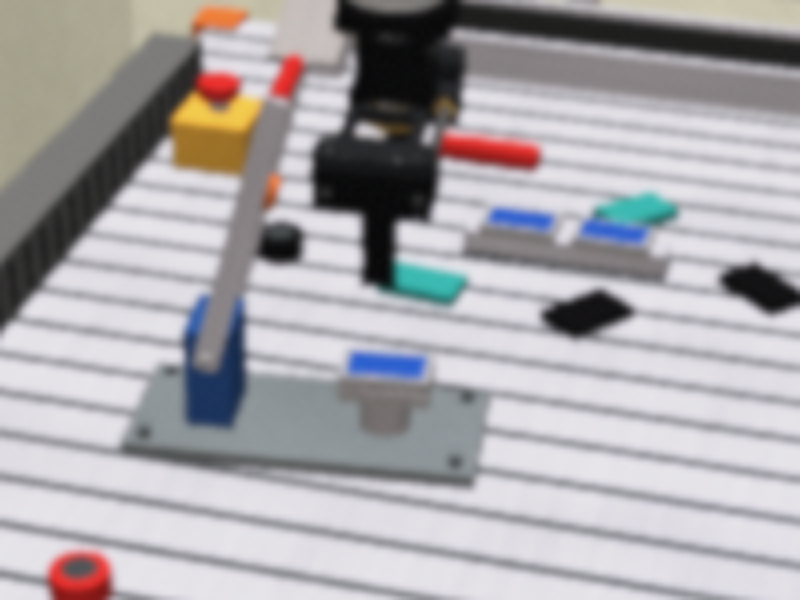

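```bash
python3 - <<'E'
from h import *
s=cv2.imread('pics/side0.png');t=cv2.imread('pics/top0.png')
m=lambda c:np.array([cv2.moments(c)['m10'],cv2.moments(c)['m01']])/cv2.moments(c)['m00']
B=[m(c) for c in blobs(s,(0,120,80),(8,255,255),15)]; A=[m(c) for c in blobs(t,(0,150,100),(8,255,255),15) if abs(m(c)[0]-314)<8]
print(A)
a=np.radians(6.3);u=np.array([np.cos(a),np.sin(a)]);S=np.array([.571,-.0217])
for b in B:
  o1,d1=ray('top',A[0]);o2,d2=ray('side',b);M=np.stack([d1[0],-d2[0]],1);q=np.linalg.lstsq(M,o2-o1,rcond=None)[0]
  p,r=o1+q[0]*d1[0],o2+q[1]*d2[0];print(b.round(1),((p+r)/2).round(4),np.linalg.norm(p-r).round(4))
for ang in np.arange(1.3,1.46,.03): print(round(ang,2),(S+u*(.12-.2*np.cos(ang))).round(4),round(.074+.2*np.sin(ang),4), 'top ray at that z',onz('top',[A[0]],.074+.2*np.sin(ang)).round(4))
E
```

```text
[array([314.53949904, 159.43930636])]
[164.2 343.1] [ 0.9395  0.0468 -0.5452] 0.2716
[239.6 255.9] [ 0.7686 -0.0037 -0.1706] 0.0707
[341.2 147.2] [ 0.5739 -0.0204  0.2474] 0.1375
[273.5 131.4] [ 0.6628 -0.0093  0.259 ] 0.043
[291.9 128.6] [ 0.6375 -0.0148  0.2731] 0.0018
1.3 [ 0.6371 -0.0144] 0.2667 top ray at that z [[ 0.6398 -0.0146  0.2667]]
1.33 [ 0.6429 -0.0138] 0.2682 top ray at that z [[ 0.6395 -0.0146  0.2682]]
1.36 [ 0.6487 -0.0131] 0.2696 top ray at that z [[ 0.6392 -0.0146  0.2696]]
1.39 [ 0.6545 -0.0125] 0.2707 top ray at that z [[ 0.6389 -0.0146  0.2707]]
1.42 [ 0.6604 -0.0118] 0.2717 top ray at that z [[ 0.6387 -0.0146  0.2717]]
1.45 [ 0.6663 -0.0112] 0.2725 top ray at that z [[ 0.6385 -0.0146  0.2725]]
```

```bash
python3 -m crank '[[0,-0.1,0,0,0,0,1],[0,-0.2,0,0,0.05,0,1],[0,-0.3,0,0,0.1,0,1],[0,-0.39,0,0,0.16,0,1],[0,-0.39,0,0,0.22,0,1],[0,-0.39,0,0,0.28,0,1],[0.03,-0.39,0,0,0.34,0,1],[0.06,-0.39,0,0,0.39,0,1],[0.1,-0.39,0,0,0.44,0,1],[0.138,-0.39,0,0,0.5,0,1]]' 15; python3 go.py .639 -.0144 .35 -83.7
```

```text
time: 15.1
position: [0.6403, -0.0152, 0.3583]
tool_rot: [0.526, -0.475, 0.472, -0.525]
ft_force: [0.6, -0.7, -0.8]
grip_width: 0.0872
t 15.1 pos [ 0.6403 -0.0152  0.3583] shift [-0.0018  0.0167 -0.0023] turn [ 0.001  -0.0021 -0.0003] F [ 0.6 -0.7 -0.8] w 0.0872 q [-0.2   0.45  1.23 -0.    1.47 -0.3 ]
```

```bash
python3 -m crank '[[0,0.05,-0.002,0,0,0,1],[0,0.1,-0.002,0,0,0,1],[0,0.1,-0.002,0,0,0,1]]' 15; python3 - <<'E'
from h import *
cv2.imwrite('pics/wrist5.png',vision.camera('wrist'));im=vision.camera('side');cv2.imwrite('pics/side5z.png',cv2.resize(im[60:230,220:420],None,fx=4,fy=3.5,interpolation=cv2.INTER_CUBIC))
E
python3 go.py .639 -.0144 .262 -83.7
```

```text
time: 15.48
position: [0.6372, -0.015, 0.3063]
tool_rot: [0.528, -0.474, 0.469, -0.525]
ft_force: [-1.1, 0.3, 0.6]
grip_width: 0.0874
t 15.57 pos [ 0.6392 -0.0154  0.3098] shift [-0.002   0.0955 -0.    ] turn [ 0.0004 -0.0001 -0.0001] F [ 0.3 -0.5 -0. ] w 0.0871 q [-0.2   0.48  1.3   0.    1.36 -0.31]
```

View pics/wrist5.png

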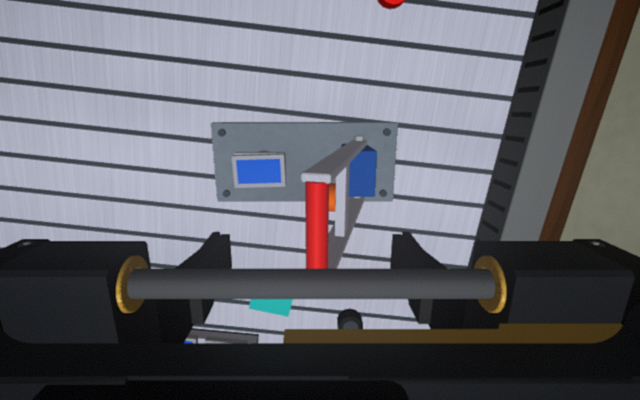

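View pics/side5z.png

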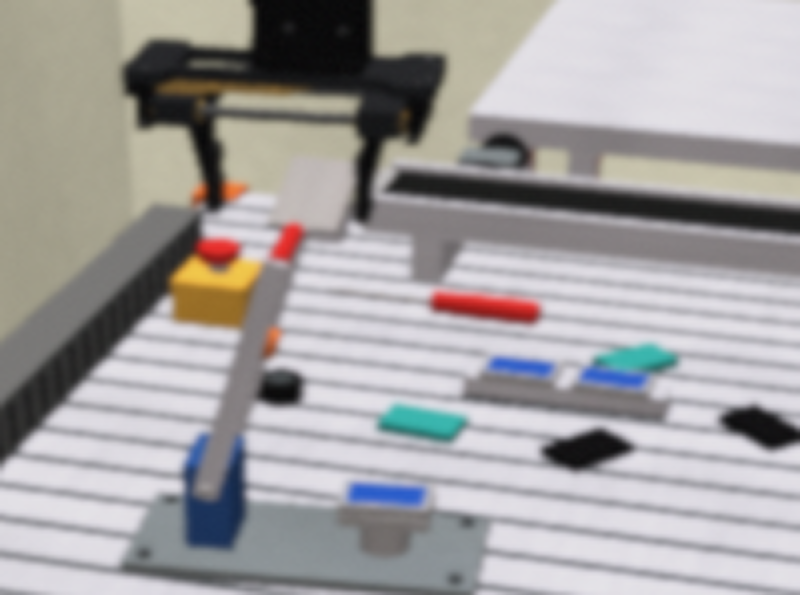

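```bash
python3 - <<'E'
from h import *
o=robot.get_obs();print(onz('wrist',[[306,180],[329,180],[308,262],[328,262]],.268,o).round(4),o['position'])
E
python3 -m crank '[[-0.002,0.05,0,0,0,0,1],[-0.002,0.09,0,0,0,0,1],[-0.002,0.096,0,0,0,0,1],[-0.002,0.096,0,0,0,0,1]]' 12; python3 go.py .639 -.0144 .262 -83.7
```

```text
[[ 0.6325  0.0162  0.268 ]
 [ 0.6462  0.0177  0.268 ]
 [ 0.6395 -0.0374  0.268 ]
 [ 0.6523 -0.036   0.268 ]] [ 0.63917258 -0.015403    0.30977194]
time: 16.08
position: [0.6397, -0.0145, 0.2634]
tool_rot: [-0.526, 0.471, -0.472, 0.527]
ft_force: [0.1, 0.1, 0.7]
grip_width: 0.0869
t 16.07 pos [ 0.6397 -0.0145  0.2634] shift [-0.0004  0.0029 -0.0014] turn [-0.0006 -0.0001  0.0002] F [0.1 0.1 0.7] w 0.0869 q [-0.2   0.52  1.36  0.    1.25 -0.31]
```

```bash
python3 -m crank '[[0,0,0.006,0,0,0,-1],[0,0,0.006,0,0,0,-1],[0,0,0.006,0,0,0,-1],[0,0,0.006,0,0,0,-1],[0,0,0.006,0,0,0,-1],[0,0,0.006,0,0,0,-1],[0,0,0.006,0,0,0,-1],[0,0,0.006,0,0,0,-1],[0,0,0.006,0,0,0,-1],[0,0,0.006,0,0,0,-1]]' 12; python3 go.py .639 -.0144 .262 -83.7
```

```text
time: 17.32
position: [0.6415, -0.0141, 0.2623]
tool_rot: [0.527, -0.472, 0.472, -0.526]
ft_force: [-2.4, -0.1, -0.0]
grip_width: 0.0136
t 17.32 pos [ 0.6415 -0.0141  0.2623] shift [ 0.      0.0006 -0.005 ] turn [ 0.0003 -0.0001  0.    ] F [-2.4 -0.1 -0. ] w 0.0136 q [-0.2   0.53  1.36 -0.    1.26 -0.31]
```

```bash
python3 -m crank '[[0,0.012,-0.038,0,0,0,-1],[0,0.027,-0.075,0,0,0,-1],[0,0.046,-0.11,0,0,0,-1],[0,0.069,-0.143,0,0,0,-1],[0,0.0945,-0.174,0,0,0,-1],[0,0.0945,-0.174,0,0,0,-1]]' 15; python3 go.py .639 -.0144 .262 -83.7
```

```text
time: 18.08
position: [0.5551, -0.0237, 0.2142]
tool_rot: [0.527, -0.472, 0.472, -0.526]
ft_force: [0.4, -0.2, -4.3]
grip_width: 0.0131
t 18.07 pos [ 0.5551 -0.0237  0.2142] shift [-0.0002 -0.0956  0.1688] turn [ 0.0002 -0.0003 -0.0001] F [ 0.4 -0.2 -4.3] w 0.0131 q [-0.24  0.46  1.63 -0.    1.05 -0.35]
```

```bash
python3 -m crank '[[0,0.0286,-0.028,0,0,0,-1],[0,0.06,-0.053,0,0,0,-1],[0,0.0935,-0.0745,0,0,0,-1],[0,0.129,-0.093,0,0,0,-1],[0,0.166,-0.107,0,0,0,-1],[0,0.186,-0.113,0,0,0,-1],[0,0.205,-0.118,0,0,0,-1],[0,0.205,-0.118,0,0,0,-1]]' 15; python3 go.py .493 -.0306 .069 -83.7
```

```text
time: 19.08
position: [0.4975, -0.0302, 0.1121]
tool_rot: [-0.526, 0.472, -0.472, 0.527]
ft_force: [1.8, 0.1, -3.3]
grip_width: 0.0131
t 19.07 pos [ 0.4975 -0.0302  0.1121] shift [-0.0001  0.0862 -0.009 ] turn [-0.0002 -0.0002  0.    ] F [ 1.8  0.1 -3.3] w 0.0131 q [-0.29  0.56  1.86  0.    0.72 -0.39]
```

```bash
python3 -m crank '[[0,0.015,-0.003,0,0,0,-1],[0,0.03,-0.005,0,0,0,-1],[0,0.044,-0.0075,0,0,0,-1],[0,0.055,-0.009,0,0,0,-1],[0,0.064,-0.0095,0,0,0,-1],[0,0.07,-0.0098,0,0,0,-1],[0,0.076,-0.0098,0,0,0,-1],[0,0.076,-0.0098,0,0,0,-1]]' 30; python3 go.py .493 -.0306 .0684 -83.7
```

```text
time: 20.08
position: [0.492, -0.0307, 0.0742]
tool_rot: [0.527, -0.472, 0.472, -0.527]
ft_force: [0.3, -2.1, -1.5]
grip_width: 0.0123
t 20.07 pos [ 0.492  -0.0307  0.0742] shift [-0.      0.0116  0.002 ] turn [ 0.     -0.0001  0.0001] F [ 0.3 -2.1 -1.5] w 0.0123 q [-0.29  0.63  1.89 -0.    0.62 -0.4 ]
```

```bash
python3 -m crank '[[0,0.003,0,0,0,0,-1],[0,0.006,0,0,0,0,-1],[0,0.006,0,0,0,0,-1]]' 40; python3 -m crank '[[0,0.002,0,0,0,0,-1],[0,0.004,0,0,0,0,-1],[0,0.004,0,0,0,0,-1]]' 40; python3 go.py .493 -.0306 .0684 -83.7
```

```text
time: 20.45
position: [0.4918, -0.0307, 0.0715]
tool_rot: [0.527, -0.472, 0.472, -0.527]
ft_force: [-0.8, -3.9, 1.1]
grip_width: 0.0123
time: 20.82
position: [0.4918, -0.0307, 0.0694]
tool_rot: [0.527, -0.472, 0.472, -0.527]
ft_force: [-0.2, -4.7, 0.6]
grip_width: 0.0116
t 20.82 pos [ 0.4918 -0.0307  0.0694] shift [0.0001 0.002  0.0024] turn [ 0.0001 -0.0001  0.    ] F [-0.2 -4.7  0.6] w 0.0116 q [-0.29  0.64  1.9  -0.    0.61 -0.4 ]
```

```bash
python3 -m crank '[[0,0.002,0,0,0,0,-1],[0,0.003,0,0,0,0,-1],[0,0.003,0,0,0,0,-1]]' 40; python3 -m crank '[[0,0.002,0,0,0,0,-1],[0,0.002,0,0,0,0,-1]]' 40; 
```

```text
time: 21.2
position: [0.4917, -0.0306, 0.068]
tool_rot: [0.527, -0.472, 0.472, -0.527]
ft_force: [-1.4, -4.7, 1.9]
grip_width: 0.012
time: 21.45
position: [0.4917, -0.0307, 0.0669]
tool_rot: [0.527, -0.472, 0.472, -0.527]
ft_force: [-1.5, -4.7, 1.8]
grip_width: 0.0116
```

```bash
python3 -m crank '[[0,0.002,0,0,0,0,-1],[0,0.002,0,0,0,0,-1]]' 40; python3 - <<'E'
from h import *
im=vision.camera('side');cv2.imwrite('pics/side6.png',im);cv2.imwrite('pics/side6z.png',cv2.resize(im[110:260,220:420],None,fx=4,fy=4,interpolation=cv2.INTER_CUBIC))
cv2.imwrite('pics/wrist6.png',vision.camera('wrist'))
E
```

```text
time: 21.7
position: [0.4917, -0.0307, 0.0659]
tool_rot: [0.527, -0.472, 0.472, -0.527]
ft_force: [-1.5, -4.6, 1.0]
grip_width: 0.0119
```

View pics/side6z.png

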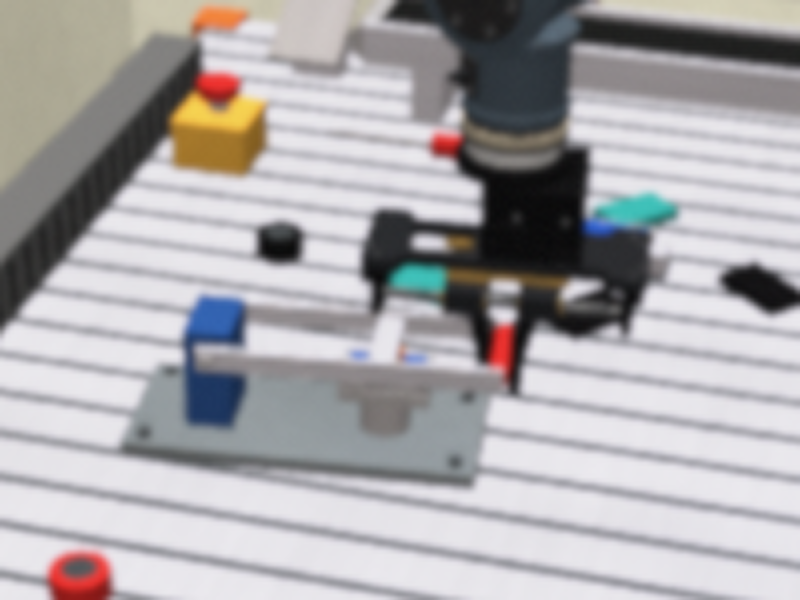

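View pics/wrist6.png

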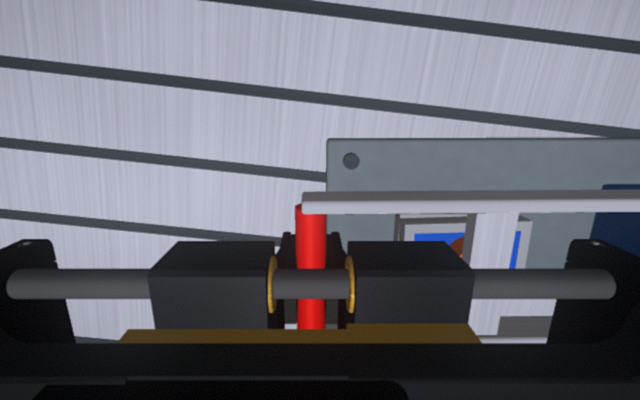

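```bash
python3 -m crank '[[0,0.002,0,0,0,0,-1],[0,0.002,0,0,0,0,-1]]' 40; python3 -m crank '[[0,0.002,0,0,0,0,-1],[0,0.002,0,0,0,0,-1]]' 40; 
```

```text
time: 22.05
position: [0.4917, -0.0306, 0.0649]
tool_rot: [0.527, -0.472, 0.472, -0.527]
ft_force: [-1.5, -4.7, 0.7]
grip_width: 0.012
time: 22.3
position: [0.4917, -0.0307, 0.0639]
tool_rot: [0.527, -0.472, 0.472, -0.527]
ft_force: [-1.1, -4.8, 1.2]
grip_width: 0.0119
```

```bash
python3 - <<'E'
from h import *
im=vision.camera('side');cv2.imwrite('pics/side7z.png',cv2.resize(im[175:225,260:360],None,fx=8,fy=8,interpolation=cv2.INTER_CUBIC))
E
```

```text
(no output)
```

View pics/side7z.png

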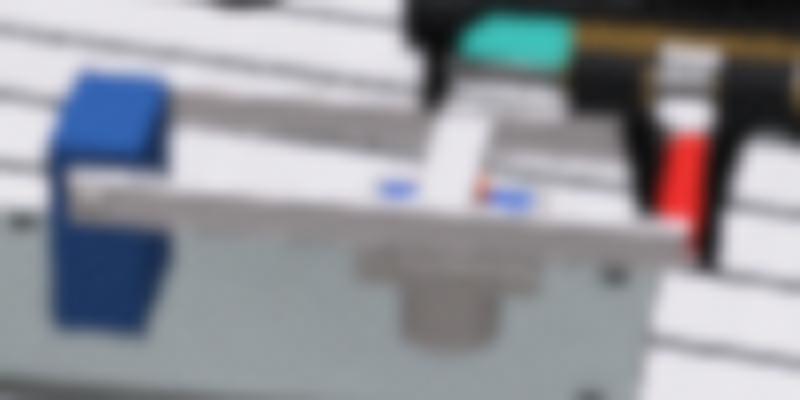

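```bash
python3 - <<'E'
from h import *
a=np.radians(6.3);u=np.array([np.cos(a),np.sin(a),0]);n=np.array([-np.sin(a),np.cos(a),0]);S=np.array([.571,-.0217,0])
for yy in (.035,.037):
  for pts in ([(80,218),(300,235),(500,248),(690,262)],[(75,190),(690,233)]):
    P=[]
    for x,y in pts:
        o,d=ray('side',[260+x/8-.44,175+y/8-.44]);d=d[0];t=((S-o)@n+yy)/(d@n);p=o+t*d;P.append(((p-S)@u,p[2]))
    P=np.array(P);print(yy,P.round(4).tolist(),'a',-np.polyfit(P[:,0],P[:,1],1)[0].round(4))
E
python3 go.py .493 -.0306 .0684 -83.7
```

```text
0.035 [[0.1232, 0.0656], [0.0462, 0.0672], [-0.0229, 0.0696], [-0.0877, 0.0712]] a 0.0269
0.035 [[0.1246, 0.0768], [-0.0871, 0.0827]] a 0.0277
0.037 [[0.1227, 0.0669], [0.0459, 0.0685], [-0.0231, 0.0708], [-0.0878, 0.0724]] a 0.0269
0.037 [[0.1241, 0.0781], [-0.0872, 0.0839]] a 0.0277
t 22.35 pos [ 0.4917 -0.0307  0.0639] shift [ 0.0002 -0.009   0.0026] turn [ 0.0002 -0.      0.    ] F [-2.1 -4.4  1.6] w 0.0122 q [-0.29  0.65  1.9  -0.    0.6  -0.4 ]
```

```bash
python3 - <<'E'
from h import *
a=cv2.imread('pics/side6.png');b=vision.camera('side')
cv2.imwrite('pics/cmp.png',np.vstack([cv2.resize(x[175:225,270:370],None,fx=6,fy=6,interpolation=cv2.INTER_CUBIC) for x in (a,b)]))
for x in (276,290,300,310,325,335,343):
    ys=[]
    for im in (a,b):
        c=im[195:216,x].astype(float).sum(1); ys.append(c.astype(int)[::1].tolist())
    print(x,ys[0],'\n   ',ys[1])
E
```

```text
276 [290, 453, 547, 504, 439, 421, 408, 361, 275, 205, 180, 181, 175, 180, 175, 177, 176, 173, 175, 181, 209] 
    [274, 421, 521, 493, 441, 422, 407, 366, 279, 209, 181, 181, 179, 178, 177, 176, 173, 175, 175, 185, 207]
290 [694, 694, 689, 645, 535, 445, 422, 418, 418, 425, 441, 452, 449, 452, 453, 454, 458, 458, 458, 462, 465] 
    [694, 694, 688, 655, 560, 462, 423, 421, 424, 431, 445, 449, 452, 452, 453, 457, 457, 460, 460, 463, 466]
300 [694, 698, 694, 685, 627, 507, 427, 415, 415, 414, 415, 433, 443, 448, 449, 450, 451, 452, 453, 455, 457] 
    [694, 697, 698, 691, 647, 533, 443, 421, 415, 416, 420, 433, 442, 446, 448, 451, 451, 451, 452, 455, 458]
310 [602, 644, 594, 525, 545, 554, 479, 419, 415, 411, 400, 379, 374, 366, 356, 354, 358, 363, 365, 363, 364] 
    [598, 643, 592, 519, 551, 580, 503, 428, 416, 410, 393, 377, 377, 366, 352, 356, 361, 363, 363, 363, 364]
325 [573, 517, 524, 545, 523, 543, 555, 476, 413, 404, 397, 375, 359, 379, 387, 375, 385, 422, 450, 462, 463] 
    [561, 513, 521, 545, 513, 513, 540, 499, 437, 409, 401, 393, 386, 391, 390, 374, 384, 422, 453, 463, 465]
335 [619, 627, 560, 545, 630, 676, 663, 593, 485, 419, 409, 409, 399, 368, 352, 389, 438, 463, 465, 467, 465] 
    [551, 597, 557, 545, 636, 686, 688, 640, 527, 436, 409, 402, 385, 359, 353, 387, 437, 461, 466, 465, 467]
343 [214, 230, 246, 266, 291, 352, 458, 522, 493, 437, 415, 409, 415, 478, 579, 642, 669, 679, 686, 689, 679] 
    [213, 229, 242, 263, 284, 310, 386, 511, 562, 490, 424, 411, 429, 493, 583, 645, 667, 679, 686, 689, 679]
```

View pics/cmp.png

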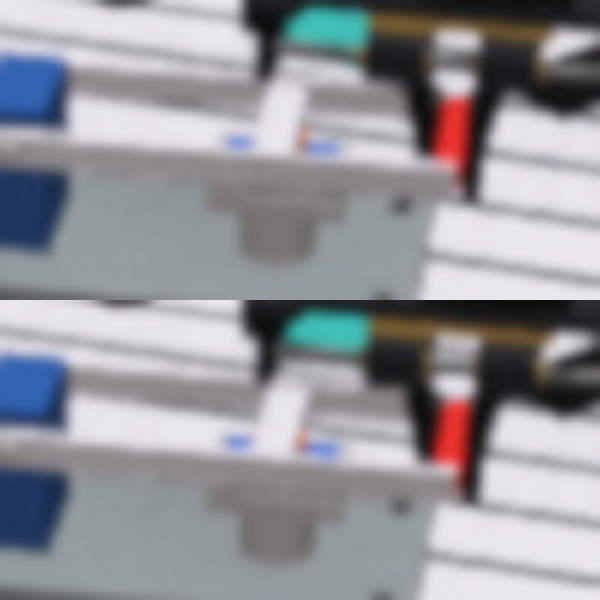

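```bash
python3 -m crank '[[0,0.002,0,0,0,0,-1],[0,0.002,0,0,0,0,-1]]' 40; python3 -m crank '[[0,0.002,0,0,0,0,-1],[0,0.002,0,0,0,0,-1]]' 40;python3 -m crank '[[0,0.002,0,0,0,0,-1],[0,0.002,0,0,0,0,-1]]' 40; 
```

```text
time: 22.65
position: [0.4917, -0.0306, 0.0629]
tool_rot: [0.527, -0.472, 0.472, -0.527]
ft_force: [-2.3, -4.7, 2.2]
grip_width: 0.0118
time: 22.9
position: [0.4916, -0.0306, 0.0623]
tool_rot: [0.527, -0.472, 0.472, -0.526]
ft_force: [-1.3, -5.2, 4.0]
grip_width: 0.0117
time: 23.15
position: [0.4916, -0.0306, 0.0621]
tool_rot: [0.527, -0.472, 0.472, -0.527]
ft_force: [-3.5, -4.9, 12.8]
grip_width: 0.0117
```

```bash
python3 -m crank '[[0,0.0015,0,0,0,0,-1],[0,0.0015,0,0,0,0,-1]]' 40; python3 -m crank '[[0,0,0,0,0,0,-1],[0,0,0,0,0,0,-1],[0,0,0,0,0,0,-1],[0,0,0,0,0,0,-1],[0,0,0,0,0,0,-1],[0,0,0,0,0,0,-1]]' 40
python3 - <<'E'
from h import *
for n in ['side','top']: cv2.imwrite(f'pics/{n}8.png',vision.camera(n))
b=cv2.imread('pics/side8.png');cv2.imwrite('pics/side8z.png',cv2.resize(b[175:225,260:360],None,fx=8,fy=8,interpolation=cv2.INTER_CUBIC))
print(robot.get_obs()['ft_force'])
E
```

```text
time: 23.4
position: [0.4917, -0.0307, 0.062]
tool_rot: [0.527, -0.472, 0.472, -0.527]
ft_force: [-5.1, -4.7, 17.4]
grip_width: 0.0119
time: 24.15
position: [0.4917, -0.0307, 0.062]
tool_rot: [0.527, -0.472, 0.472, -0.527]
ft_force: [-3.5, -4.9, 18.1]
grip_width: 0.0114
[-5.29791163 -3.86058132 17.75033186]
```

View pics/side8z.png

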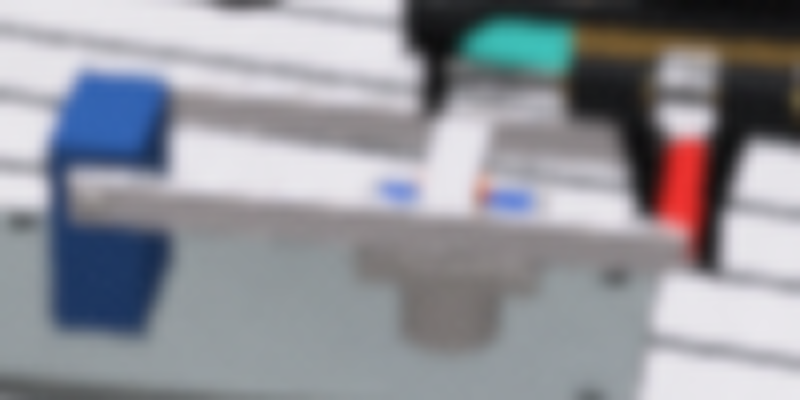

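View pics/top8.png

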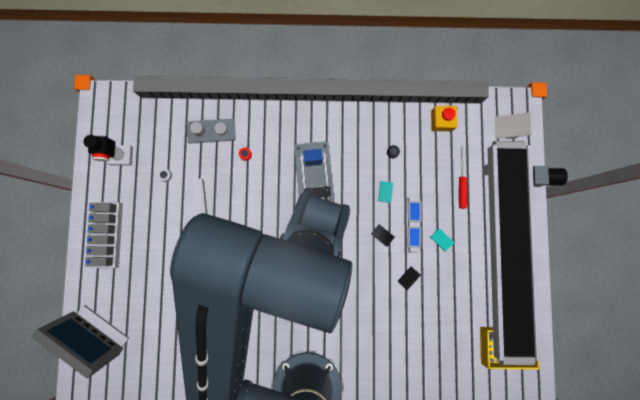

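```bash
python3 - <<'E'
from rig import robot
print(robot.hand_in()); print(robot.get_obs()['ft_force'],robot.get_obs()['time'])
E
```

```text
the job is handed in; nothing more can be done
None
the job is handed in; nothing more can be done
```

I stacked two shims on the rest, brought the clamp down on them and handed the job in at about 24 s with the clamp still held and pressed. No verdict came back.

- **Rest height:** The camera triangulation put the rest top at about 42 mm. The first shim met no resistance where a 50 mm rest would have stopped it, so I took it as 40 mm and used two shims.
- **Stack:** I took both shims from the left rack, each held by its long edges. The wrist camera showed the top shim about 2 mm from the seat centre and within about 1° of square. Shim 3 and shim 4 were left on the right rack.
- **Clamp:** I brought it down by the handle bar. It met the stack, and the wrist force settled at about 18 N upward on the tool. By my estimate that is about 25 N at the pad.
- **Bystanders:** In the last top picture the pucks and the screwdriver look to be where they started.

Two checks did not fully agree:

- **Clamp angle:** The side camera gave about +0.027 rad just before contact. I estimate about +0.02 rad after contact, but I did not re-measure it. That is within the limit but not zero; I put the difference down to calibration and edge picking.
- **Handle grip:** The bar moved about 10 mm in the fingers on the way down, so contact came about 6 mm lower than I had calculated. It did not appear to slip over the last stretch, where grip force was 40 N.

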